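Bring out the abacus from behind the front row

ROBOT

A 6-joint arm with a two-finger parallel gripper is mounted at the origin on the work surface. World frame = base frame: x ahead of the robot, y to its left, z up, the work surface at z = 0. Lengths are in m, angles in rad, forces in N, time in s.
With the tool pointing down it reaches from about 0.375 to 0.9 m from the base axis. Payload 3.1 kg.
Tool frame: the origin (TCP) lies at the centre of the arm's flange, where the gripper is bolted on; the fingertips stand 182 mm ahead of it and the grasp point (between the pads) lies 164 mm ahead of it; z points along the fingers, y is the line along which they close (so a half turn about z gives the same grasp; the last joint's range is limited). The gripper opens to 87 mm and grips with 3 to 60 N. Pads are 19 mm wide; open, the fingers measure 117 mm over their backs; the gripper's body (75 mm by 190 mm) begins 51 mm behind the grasp point.
Start: joints at [1.024, 0.527, 1.433, -0, 1.181, -0.178], TCP at [0.225, 0.583, 0.405] pointing down, gripper open.
Joint ranges: [-3.08, 3.08], [-0.75, 2.2], [0.22, 2.44], [-1.43, 4.57], [0, 2.65], [-2.85, 2.85]. Speed limits (rad/s): [2.79, 2.79, 3.14, 3.14, 3.14, 3.14].

INTERFACE

Orientations are given as a unit quaternion [x, y, z, w].
In Python, from rig import * gives the robot as it stands.
- The arm moves only by the tool move_arm, never from a script. Its argument "commands" is a list that holds one entry, the list of rows, each a list of 6 numbers: the shift along the tool's x, y, z in units of 40 mm (1.0 is 40 mm), then the turn, a rotation vector about the tool's x, y, z in rad. A call has 1 to 12 rows; each row is the pose to reach, as a shift and turn from the pose commanded when the call began, along the tool's axes at that moment; what a row does not reach only later rows make up. A row lasts 1/8 s, in which the tool goes at most 62.5 mm and 10.7 degrees, less where a joint would pass 70% of its speed; a pose out of reach is approached as far as the arm can. A call with a gripper value outside its range is refused whole. "claw" is the closure, from -1 (fully open) to 1 (shut), so that 0 is half open, set as the call begins (left out, the last holds). The fingers move at their own pace and stop on an object; "squeeze" is the grip in N (left out, the last holds). Time passes only in rows, so rows that repeat a pose let the fingers close. It gives the time, the measured TCP pose, the force, the opening and the grip force at its end, in the units of the state.
- get_obs(): the state, without advancing time (a new reading comes with each control period).
- camera(name): name is "scene" or "top"; returns a dict with "pixels" (384x512x3 uint8, blue, green, red), "range_z" (384x512 float32, m along the optical axis (not along the pixel's ray), 0 where there is no reading), "camera_matrix" (3x3 intrinsics, pixels), "D" ([k1, k2, p1, p2, k3] as OpenCV has them; the pictures are not rectified), "extrinsics" (4x4, takes a point from world to camera coordinates). Camera axes: x right, y up, looking along -z (the intrinsics and any distortion apply to the point x, -y, -z); pixel columns grow to the right and rows downward; lengths in m; the calibration is good to about 2 mm. A picture is of the moment at which its call begins.
- hand_in(): hands the job in; it is judged then, once.
The state is a dict: "time": time; "q": joint angles; "joint_velocities": joint speeds; "joint_torque": joint torques, N m; "position": TCP position; "tool_rot": TCP orientation; "ft_force": force on the tool from outside, world axes, zero at the start; "moment": the same for the moment, N m; "grip_width": finger opening in m; "grip_force": force on a finger pad.
Only numpy, scipy, OpenCV 4.12 (cv2) and the standard library are available. Lean on these libraries where they do the work, as an engineer would, in place of code of your own. Each camera call takes 0.05 s, during which the arm holds its last target. There are 200 camera calls.

TASK

A customer wants to see the small abacus that lies behind the three pieces on the bamboo display stand. First clear all three front pieces (the corked glass jar, the red ingot ornament and the brush pot) onto the black side tray, then lay the abacus the right way up in the middle of the grey presentation pad, lengthwise along it, and then stand each of the three pieces back upright exactly where it stood at first. Set everything down gently without dropping or tipping it, and leave the teacup, the seal stone and the gift box alone.

Things in the scene. Friction and masses are not known exactly. Their poses are not given: they have to be found in the camera images.
- jar: Loose corked jar of clear glass with dark beads inside, round, 54 mm in diameter and straight-sided up to 69 mm, with a cork collar at 56 to 69 mm and a glass knob in the middle of the lid up to 88 mm; 0.18 kg. Stands in the front row of the stand. Origin at the centre of its underside, z up its axis.
- ornament: Loose dark-red resin ornament: a round ingot on four coin stacks. Square foot and stacks, 46 x 46 mm, with upright sides from the bottom to 56 mm; the ingot above is at most 45 mm across and ends at 86 mm; 0.32 kg. Stands in the front row of the stand. Origin at the centre of its underside, x and y square to its sides, z up.
- pot: Loose round brush pot of brown wood, empty and open at the top, 52 mm outside diameter, wall 5 mm, 76 mm tall, straight-sided, best held by its upper half; 0.16 kg. Stands in the front row of the stand. Origin at the centre of its underside, z up its axis.
- abacus: Loose small abacus lying flat on the stand behind the front row (on the side away from the robot), about 10 mm from the three pieces, so that it can only be gripped across its width once they are gone. Dark wooden frame with yellow beads, 175 mm long (its y axis), 62 mm wide (its x axis), 20 mm thick; the beads lie inside the frame and do not move; 0.2 kg. Origin at the centre of its underside, z up out of the face that is up at the start.
- stand: Low light bamboo display stand, stays put: 180 mm deep (its x axis, pointing away from the robot) by 250 mm wide (its y axis), flat top without rim 30 mm above its origin, which is the centre of its underside on the counter. The three front pieces stand in a row along its y axis (about 68 mm between centres, in any order, at x about -33 mm); the abacus lies at x about +34 mm.
- tray: Black lacquered side tray, stays put: 250 mm (its x axis) by 140 mm (its y axis) outside, rim 5 mm thick and 14 mm high, inner floor 5 mm above its origin, which is the centre of its underside on the counter. It lies left or right of the stand; empty at the start. The cleared pieces stand upright inside it, clear of the rim.
- pad: Grey leather presentation pad, stays put: 250 mm (its x axis) by 140 mm (its y axis), 8 mm thick. Origin at the centre of its underside on the counter. It lies on the other side of the stand from the tray. The abacus is to lie in its middle with the long side along the pad's x axis, either way round.
- teacup: Loose white porcelain teacup, 64 mm across, 45 mm tall, standing on the counter between the robot and the stand; not to be disturbed. Origin at the centre of its underside.
- seal: Loose pale green seal stone, 30 x 30 mm, 72 mm tall with a round knob on top, standing on the counter beyond the stand; not to be disturbed. Origin at the centre of its underside.
- giftbox: Loose brocade gift box, 90 x 140 mm, 60 mm tall, on the counter beyond the stand; not to be disturbed. Origin at the centre of its underside.

How it is judged:
By the outcome, as a careful person would: the job done as asked, in the order asked, and still so for the second after the job is handed in, with the robot touching nothing.
It also fails if it takes over 134 s, if anything falls off the work surface, if the arm or the gripper's body presses on something with over 40 N, if the wrist force passes 120 N, or if a joint passes its speed limit or range.

## Working session

There is one attempt and no reset: what is moved stays moved. The work goes in short steps, Python scripts to look and compute and a tool call to move; the robot and the scene stay as the last step left them, time stands still between calls to the robot, and variables do not carry over. Pictures are saved under pics/ and viewed, at most 14 in all, crops included, and the job is handed in when it is done.

Besides the shell and the picture viewer there is one more tool, called after ">>>" in YAML: its name, and indented under it one key for each argument. move_arm: Moves the arm, as the interface text tells. Its arguments: {"type":"object","properties":{"commands":{"type":"array","items":{"type":"array","items":{"type":"array","items":{"type":"number"}}}},"claw":{"type":"number"},"squeeze":{"type":"number"}},"required":["commands"]}

```bash
mkdir -p pics; cat > h.py <<'E'
from rig import *
import numpy as np, cv2
from scipy.spatial.transform import Rotation as R
def cloud(c):
    h,w=c["range_z"].shape
    u,v=np.meshgrid(np.arange(w),np.arange(h))
    p=cv2.undistortPoints(np.stack([u,v],-1).reshape(-1,1,2).astype(np.float64),np.array(c["camera_matrix"]),np.array(c["D"])).reshape(h,w,2)
    z=c["range_z"].astype(float)
    P=np.stack([p[...,0]*z,-p[...,1]*z,-z],-1)
    E=np.array(c["extrinsics"])
    W=(P-E[:3,3])@E[:3,:3]
    W[z==0]=np.nan
    return W
E
python3 - <<'E'
from h import *
for n in("scene","top"):
    c=camera(n); cv2.imwrite(f"pics/{n}0.png",c["pixels"]); np.savez(f"{n}0.npz",W=cloud(c),px=c["pixels"])
    E=np.array(c["extrinsics"]); print(n,-E[:3,:3].T@E[:3,3])
print(get_obs())
E
```

```text
scene [1.26081951 0.25553768 0.65054286]
top [0.55591654 0.00794657 1.00369538]
{'time': 0.1, 'q': array([ 1.02351745e+00,  5.28354249e-01,  1.43378907e+00, -1.98235413e-05,
        1.18138012e+00, -1.78504624e-01]), 'joint_velocities': array([ 0.00043144, -0.00294707, -0.00394298, -0.00106746, -0.00071049,
        0.000836  ]), 'joint_torque': array([ 8.57135956e-05, -4.40988207e+01, -1.77152896e+01,  6.35684864e-02,
        5.34889300e-02, -5.68443681e-05]), 'position': array([0.22510606, 0.58271666, 0.40387604]), 'tool_rot': array([ 1.83340289e-01,  9.83049036e-01, -9.05773907e-04, -3.34124937e-04]), 'ft_force': array([-0.73670454, -0.85307206, -0.35480847]), 'moment': array([-0.00948884,  0.02716717,  0.01893252]), 'grip_force': 0.0, 'grip_width': 0.08687479699046553}
```

View pics/top0.png

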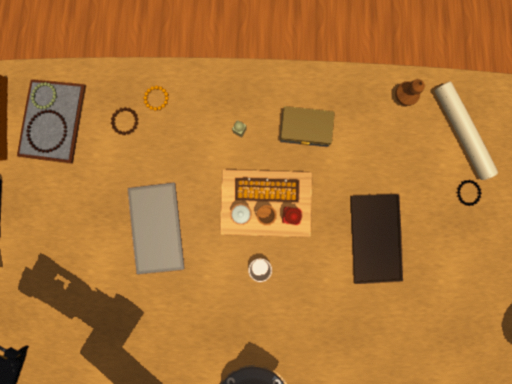

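View pics/scene0.png

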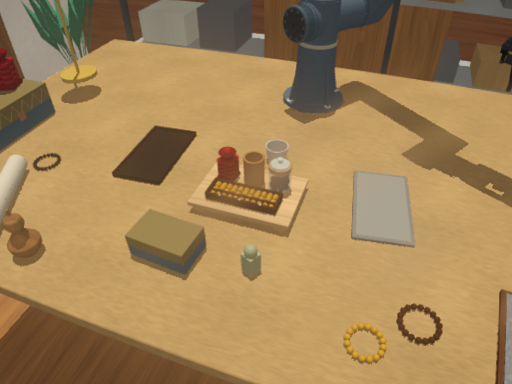

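The top view shows the jar at about (241,214), the pot at (265,212) and the ornament at (292,214). The abacus lies behind them at (267,189), the pad is on the left at (156,228), the tray on the right at (376,238), and the cup at (260,268).

```bash
cat > m.py <<'E'
from h import *
def comp(m,seed):
    n,l=cv2.connectedComponents(m.astype(np.uint8)); return l==l[seed[1],seed[0]] 
def rect(P):
    P=P[~np.isnan(P).any(1)]
    (c,s,a)=cv2.minAreaRect((P[:,:2]*1000).astype(np.float32)); return np.round(c,1),np.round(s,1),round(a,2),len(P)
E
python3 - <<'E'
from m import *
d=np.load("top0.npz");W=d["W"];px=d["px"].astype(int)
z=W[...,2]
for n,(u,v) in dict(pad=(156,228),tray=(376,238),standfront=(240,230),jar=(241,214),pot=(265,212),orn=(292,214),ab=(267,189),cup=(260,268),seal=(239,129),box=(306,126),counter=(200,300)).items(): print(n,np.round(W[v,u],4),px[v,u])
b=px.sum(2)
print("tray",rect(W[comp(b<130,(376,238))]))
sat=px.max(2)-px.min(2)
print("pad",rect(W[comp((sat<40)&(b>250),(156,228))]))
X,Y=W[...,0],W[...,1]
near=(np.abs(X-W[189,267,0])<.2)&(np.abs(Y-W[189,267,1])<.2)
print("stand",rect(W[comp(near&(z>.018),(240,230))]))
d2=np.load("scene0.npz");W2=d2["W"]
from scipy.optimize import least_squares
for nm,w in(("top",W),("scene",W2)):
    P=w.reshape(-1,3);P=P[~np.isnan(P).any(1)]
    c0=W[200,265]
    Q=P[(np.abs(P[:,0]-c0[0])<.1)&(np.abs(P[:,1]-c0[1])<.14)]
    s=Q[(Q[:,2]>.022)&(Q[:,2]<.036)]; print(nm,"stand top z",np.median(s[:,2]),rect(s))
    hi=Q[Q[:,2]>.062]
    # cluster by y
    for n,(u,v) in dict(jar=(241,214),pot=(265,212),orn=(292,214)).items():
        k=hi[np.abs(hi[:,1]-W[v,u,1])<.032]
        print(n,len(k),np.round(np.c_[k.min(0),k.max(0),k.mean(0)]*1000,1).tolist())
    a=Q[(Q[:,2]>.044)&(Q[:,2]<.056)&(Q[:,0]>c0[0]+.0)]
    print("ab",rect(a))
img=d["px"][150:290,190:330];cv2.imwrite("pics/crop.png",cv2.resize(img,None,fx=4,fy=4,interpolation=cv2.INTER_CUBIC))
E
```

```text
pad [0.4941 0.2902 0.0102] [126 149 165]
tray [ 0.4837 -0.3367  0.0085] [26 37 51]
standfront [0.4977 0.0502 0.0319] [ 89 165 230]
jar [0.543  0.0452 0.1168] [194 220 221]
pot [ 0.5493 -0.0171  0.0377] [ 42 106 182]
orn [ 0.5468 -0.0831  0.1179] [ 20  37 158]
ab [ 0.6124 -0.0207  0.0416] [ 51 162 228]
cup [ 0.3909 -0.0083  0.0074] [207 232 246]
seal [0.7706 0.06   0.0679] [ 87 139 149]
box [ 0.7856 -0.1213  0.0632] [ 52 113 146]
counter [0.2928 0.1596 0.0005] [ 62 137 197]
tray (array([ 484. , -339.6]), array([244.3, 134.3]), 3.41, 2979)
pad (array([493.2, 292.9]), array([244.5, 135.4]), 8.12, 1739)
stand (array([574.9, -19.7]), array([250.8, 177.4]), 89.89, 5743)
top stand top z 0.030445633799670576 (array([574.9, -19.7]), array([250.8, 177.4]), 89.89, 3572)
jar 339 [[517.2, 568.6, 542.8], [20.1, 71.9, 46.0], [88.3, 118.9, 103.9]]
pot 125 [[519.0, 565.4, 542.0], [-43.7, 5.1, -20.5], [65.2, 112.0, 102.5]]
orn 281 [[520.6, 564.5, 542.9], [-110.2, -63.9, -86.1], [64.9, 118.2, 102.9]]
ab (array([611.2, -20.6]), array([174.9,  58.5]), 89.85, 880)
scene stand top z 0.028334974058784577 (array([575.9, -18.7]), array([181.4, 251.1]), 0.31, 2425)
jar 522 [[518.2, 573.1, 556.2], [20.7, 74.3, 51.0], [62.1, 116.8, 90.8]]
pot 507 [[515.8, 570.9, 548.6], [-43.4, 7.4, -16.4], [62.0, 106.9, 88.1]]
orn 435 [[520.1, 567.6, 550.6], [-112.4, -62.9, -83.3], [62.1, 114.7, 88.8]]
ab (array([612.8, -20.2]), array([ 61.8, 176.3]), 0.47, 774)
```

View pics/crop.png

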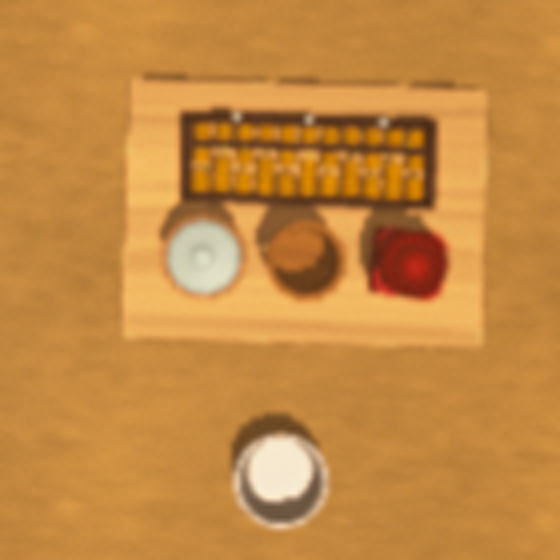

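The crop agrees with the fit: stand centre at (0.575, -0.020) with yaw ≈ 0, pieces at x ≈ 0.543 m and y ≈ 0.046 / -0.019 / -0.087, abacus at (0.612, -0.020). I'll move above the ornament with the closing line along world x.

>>> move_arm:
  commands:
    - [[-13.45,-12.77,0,0,0,1.202],[-13.45,-12.77,0,0,0,1.202],[-13.45,-12.77,0,0,0,1.202],[-13.45,-12.77,0,0,0,1.202],[-13.45,-12.77,0,0,0,1.202],[-13.45,-12.77,0,0,0,1.202],[-13.45,-12.77,0,0,0,1.202],[-13.45,-12.77,0,0,0,1.202],[-13.45,-12.77,0,0,0,1.202],[-13.45,-12.77,0,0,0,1.202],[-13.45,-12.77,0,0,0,1.202],[-13.45,-12.77,0,0,0,1.202]]
  claw: -1
  squeeze: 20

```text
time: 1.6
position: [0.5436, -0.0898, 0.4044]
tool_rot: [0.708, 0.707, -0.0, -0.0]
ft_force: [1.0, 0.8, -0.5]
grip_width: 0.0869
grip_force: 0.0
```

>>> move_arm:
  commands:
    - [[0,0,1,0,0,0],[0,0,2,0,0,0],[0,0,3,0,0,0],[0,0,3.6,0,0,0],[0,0,3.95,0,0,0],[0,0,4.05,0,0,0],[0,0,4.05,0,0,0],[0,0,4.05,0,0,0]]

```text
time: 2.6
position: [0.5433, -0.0875, 0.2437]
tool_rot: [0.707, 0.707, 0.0, 0.001]
ft_force: [-0.8, -0.6, -0.4]
grip_width: 0.0868
grip_force: 0.0
```

Now close on the ornament.

>>> move_arm:
  commands:
    - [[0,0,0,0,0,0],[0,0,0,0,0,0],[0,0,0,0,0,0],[0,0,0,0,0,0],[0,0,0,0,0,0],[0,0,0,0,0,0]]
  claw: 1
  squeeze: 20

```text
time: 3.35
position: [0.5421, -0.0873, 0.2427]
tool_rot: [0.707, 0.707, -0.001, -0.001]
ft_force: [-3.6, -1.1, 2.9]
grip_width: 0.0478
grip_force: 19.2
```

```bash
python3 - <<'E'
from m import *
print({k:np.round(v,4) for k,v in get_obs().items() if k in("grip_width","position","grip_force","ft_force","moment")})
for n in("top0","scene0"):
    d=np.load(n+".npz");W=d["W"];px=d["px"].astype(int)
    red=(px[...,2]>1.7*px[...,1])&(px[...,2]>50)
    m=red&(np.abs(W[...,0]-.543)<.06)&(np.abs(W[...,1]+.087)<.045)&(W[...,2]>.035)
    P=W[m]
    for lo,hi in((.035,.12),(.035,.088),(.075,.088)):
        k=(P[:,2]>lo)&(P[:,2]<hi)
        if k.sum()>6: print(n,lo,hi,rect(P[k]))
d=np.load("top0.npz")["px"][198:232,272:312];e=np.load("scene0.npz")["px"][140:190,205:250]
cv2.imwrite("pics/orn.png",np.hstack([cv2.resize(d,(400,400),interpolation=3),cv2.resize(e,(400,400),interpolation=3)]))
E
```

```text
{'position': array([ 0.5421, -0.0873,  0.2427]), 'ft_force': array([-3.6227, -1.0565,  2.9093]), 'moment': array([-0.2907,  0.7574, -0.0075]), 'grip_force': np.float64(19.2378), 'grip_width': np.float64(0.0478)}
top0 0.035 0.12 (array([555.1, -82.1]), array([75.8, 57. ]), 13.17, 315)
top0 0.035 0.088 (array([555.1, -82.1]), array([75.8, 57. ]), 13.17, 88)
top0 0.075 0.088 (array([542.6, -87.1]), array([44.7, 42.4]), 84.46, 44)
scene0 0.035 0.12 (array([542.8, -86.8]), array([46.8, 48.3]), 84.72, 566)
scene0 0.035 0.088 (array([550.9, -81.9]), array([39.8, 53.1]), 31.45, 392)
scene0 0.075 0.088 (array([550.1, -81.6]), array([38.6, 51.8]), 31.45, 144)
```

View pics/orn.png

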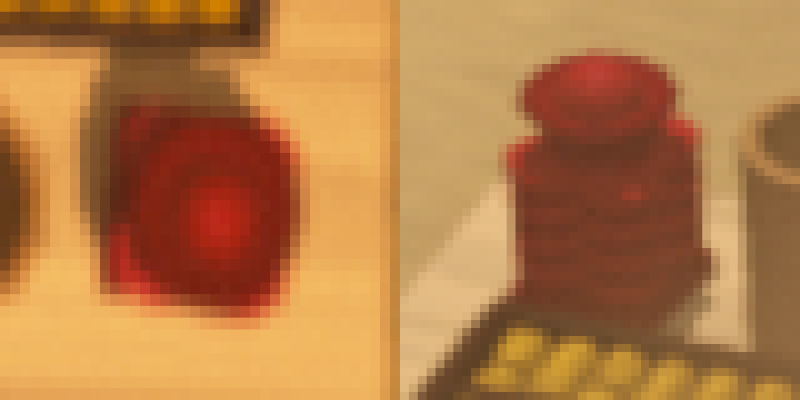

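The zoom shows the foot turned slightly (foot corners at (115,290) and (275,310)). Both cameras fit a yaw of about -5.4°, which matches the 47.8 mm opening. I'll reopen, turn the hand by 0.094 rad and close again.

>>> move_arm:
  commands:
    - [[0,0,0,0,0,0],[0,0,0,0,0,0],[0,0,0,0,0,0.094],[0,0,0,0,0,0.094],[0,0,0,0,0,0.094],[0,0,0,0,0,0.094]]
  claw: -0.6

```text
time: 4.1
position: [0.5431, -0.0874, 0.2428]
tool_rot: [0.739, 0.673, 0.0, 0.0]
ft_force: [-0.2, 0.7, 0.2]
grip_width: 0.0695
grip_force: 0.0
```

>>> move_arm:
  commands:
    - [[0,0,0,0,0,0],[0,0,0,0,0,0],[0,0,0,0,0,0],[0,0,0,0,0,0],[0,0,0,0,0,0],[0,0,0,0,0,0]]
  claw: 1
  squeeze: 20

```text
time: 4.85
position: [0.5425, -0.0874, 0.2427]
tool_rot: [0.739, 0.673, -0.0, -0.001]
ft_force: [-3.2, -0.1, 2.5]
grip_width: 0.0454
grip_force: 20.0
```

>>> move_arm:
  commands:
    - [[0,0,-0.3,0,0,0],[0,0,-0.9,0,0,0],[-0.4,0.07,-1.6,0,0,0],[-1.3,0.24,-2,0,0,0],[-2.4,0.44,-2,0,0,0],[-3.5,0.65,-2,0,0,0],[-4.6,0.85,-2,0,0,0],[-5.6,1.04,-2,0,0,0],[-6.3,1.17,-2,0,0,0],[-6.65,1.23,-1.6,0,0,0],[-6.73,1.25,-1,0,0,0],[-6.73,1.25,-0.4,0,0,0]]

```text
time: 6.35
position: [0.5672, -0.3595, 0.2569]
tool_rot: [0.74, 0.673, 0.0, -0.001]
ft_force: [0.0, 0.5, -3.0]
grip_width: 0.046
grip_force: 20.0
```

>>> move_arm:
  commands:
    - [[0,0,0.4,0,0,0],[0,0,0.7,0,0,0],[0,0,0.9,0,0,0],[0,0,1,0,0,0],[0,0,1,0,0,0]]

```text
time: 6.98
position: [0.5676, -0.3602, 0.219]
tool_rot: [0.74, 0.673, 0.0, 0.0]
ft_force: [-0.9, 0.4, -3.0]
grip_width: 0.0456
grip_force: 20.0
```

>>> move_arm:
  commands:
    - [[0,0,0.02,0,0,0],[0,0,0.04,0,0,0],[0,0,0.04,0,0,0]]

```text
time: 7.35
position: [0.5676, -0.3603, 0.2178]
tool_rot: [0.74, 0.673, 0.0, 0.001]
ft_force: [0.1, 0.5, -0.2]
grip_width: 0.0463
grip_force: 20.0
```

>>> move_arm:
  commands:
    - [[0,0,0,0,0,0],[0,0,0,0,0,0],[0,0,0,0,0,0],[0,0,-0.5,0,0,0],[0,0,-1.5,0,0,0],[0,0,-2.7,0,0,0],[0,0,-3.8,0,0,0]]
  claw: -1

```text
time: 8.22
position: [0.5674, -0.3601, 0.3725]
tool_rot: [0.74, 0.673, 0.0, 0.001]
ft_force: [0.2, 0.1, 0.1]
grip_width: 0.0867
grip_force: 0.0
```

>>> move_arm:
  commands:
    - [[1.3,-0.22,0,0,0,-0.02],[2.7,-0.45,0,0,0,-0.04],[4.1,-0.7,0,0,0,-0.06],[5.5,-0.93,0,0,0,-0.08],[6.9,-1.16,0,0,0,-0.094],[7.9,-1.33,0,0,0,-0.094],[8.43,-1.42,0,0,0,-0.094],[8.43,-1.42,0,0,0,-0.094],[8.43,-1.42,0.7,0,0,-0.094],[8.43,-1.42,1.5,0,0,-0.094],[8.43,-1.42,2.3,0,0,-0.094],[8.43,-1.42,2.8,0,0,-0.094]]

```text
time: 9.72
position: [0.5428, -0.0206, 0.2564]
tool_rot: [0.708, 0.707, -0.0, 0.0]
ft_force: [-0.4, 0.3, -0.3]
grip_width: 0.0871
grip_force: 0.0
```

>>> move_arm:
  commands:
    - [[0,0,0.25,0,0,0],[0,0,0.36,0,0,0],[0,0,0.36,0,0,0],[0,0,0.36,0,0,0]]

```text
time: 10.22
position: [0.5429, -0.0192, 0.2435]
tool_rot: [0.707, 0.707, 0.0, 0.001]
ft_force: [-0.4, -0.3, 0.1]
grip_width: 0.087
grip_force: 0.0
```

>>> move_arm:
  commands:
    - [[0,0,0,0,0,0],[0,0,0,0,0,0],[0,0,0,0,0,0],[0,0,0,0,0,0],[0,0,0,0,0,0],[0,0,0,0,0,0]]
  claw: 1
  squeeze: 15

```text
time: 10.98
position: [0.5423, -0.0191, 0.2427]
tool_rot: [0.707, 0.707, -0.0, -0.0]
ft_force: [-1.4, -0.5, 1.7]
grip_width: 0.0515
grip_force: 15.0
```

>>> move_arm:
  commands:
    - [[0,0,-0.3,0,0,0],[0,0,-0.9,0,0,0],[-0.4,-0.08,-1.6,0,0,0],[-1.4,-0.29,-2,0,0,0],[-2.6,-0.53,-2,0,0,0],[-3.8,-0.78,-2,0,0,0],[-5,-1.03,-2,0,0,0],[-6.1,-1.25,-2,0,0,0],[-6.9,-1.42,-2,0,0,0],[-7.25,-1.49,-1.6,0,0,0],[-7.34,-1.51,-1,0,0,0],[-7.34,-1.51,-0.4,0,0,0]]

```text
time: 12.48
position: [0.482, -0.3122, 0.2574]
tool_rot: [0.707, 0.707, 0.0, -0.0]
ft_force: [-0.0, 0.7, -0.8]
grip_width: 0.0517
grip_force: 15.0
```

>>> move_arm:
  commands:
    - [[0,0,0.4,0,0,0],[0,0,0.8,0,0,0],[0,0,0.97,0,0,0],[0,0,1.03,0,0,0],[0,0,1.04,0,0,0],[0,0,1.04,0,0,0]]

```text
time: 13.22
position: [0.4823, -0.3128, 0.2177]
tool_rot: [0.707, 0.707, 0.0, 0.001]
ft_force: [0.0, 0.7, 0.4]
grip_width: 0.0512
grip_force: 15.0
```

>>> move_arm:
  commands:
    - [[0,0,0,0,0,0],[0,0,0,0,0,0],[0,0,0,0,0,0],[0,0,-0.5,0,0,0],[0,0,-1.5,0,0,0],[0,0,-2.7,0,0,0],[0,0,-3.8,0,0,0]]
  claw: -1

```text
time: 14.1
position: [0.4821, -0.3127, 0.3707]
tool_rot: [0.707, 0.707, -0.0, 0.0]
ft_force: [0.6, -1.1, -0.4]
grip_width: 0.0868
grip_force: 0.0
```

>>> move_arm:
  commands:
    - [[1.3,0.22,0,0,0,0],[2.7,0.46,0,0,0,0],[4.1,0.7,0,0,0,0],[5.5,0.94,0,0,0,0],[6.9,1.18,0,0,0,0],[8.2,1.4,0,0,0,0],[8.98,1.53,0,0,0,0],[8.98,1.53,0,0,0,0],[8.98,1.53,0.7,0,0,0],[8.98,1.53,1.5,0,0,0],[8.98,1.53,2.3,0,0,0],[8.98,1.53,2.8,0,0,0]]

```text
time: 15.6
position: [0.543, 0.0451, 0.2557]
tool_rot: [0.708, 0.707, -0.001, -0.001]
ft_force: [-0.5, 0.5, 0.9]
grip_width: 0.0871
grip_force: 0.0
```

>>> move_arm:
  commands:
    - [[0,0,0.25,0,0,0],[0,0,0.36,0,0,0],[0,0,0.36,0,0,0],[0,0,0.36,0,0,0]]

```text
time: 16.1
position: [0.5437, 0.0464, 0.2435]
tool_rot: [0.707, 0.707, 0.001, 0.001]
ft_force: [-0.2, -0.5, -0.2]
grip_width: 0.087
grip_force: 0.0
```

>>> move_arm:
  commands:
    - [[0,0,0,0,0,0],[0,0,0,0,0,0],[0,0,0,0,0,0],[0,0,0,0,0,0],[0,0,0,0,0,0],[0,0,0,0,0,0]]
  claw: 1
  squeeze: 15

```text
time: 16.85
position: [0.5429, 0.0466, 0.2427]
tool_rot: [0.707, 0.707, -0.0, -0.001]
ft_force: [-2.2, -0.5, 2.9]
grip_width: 0.0537
grip_force: 15.0
```

>>> move_arm:
  commands:
    - [[0,0,-0.3,0,0,0],[0,0,-0.9,0,0,0],[-0.4,-0.13,-1.6,0,0,0],[-1.4,-0.47,-2.1,0,0,0],[-2.6,-0.87,-2.2,0,0,0],[-3.8,-1.28,-2.2,0,0,0],[-5,-1.68,-2.2,0,0,0],[-6.2,-2.09,-2.2,0,0,0],[-7.4,-2.49,-2.2,0,0,0],[-8.6,-2.9,-2.2,0,0,0],[-9.6,-3.23,-2.2,0,0,0],[-10.2,-3.43,-2.2,0,0,0]]

```text
time: 18.35
position: [0.4055, -0.364, 0.3315]
tool_rot: [0.708, 0.706, -0.0, 0.001]
ft_force: [0.7, -0.4, -0.9]
grip_width: 0.0542
grip_force: 15.0
```

>>> move_arm:
  commands:
    - [[-0.2,-0.07,0,0,0,0],[-0.2,-0.07,0.5,0,0,0],[-0.2,-0.07,1.2,0,0,0],[-0.2,-0.07,1.9,0,0,0],[-0.2,-0.07,2.4,0,0,0],[-0.2,-0.07,2.7,0,0,0],[-0.2,-0.07,2.81,0,0,0],[-0.2,-0.07,2.84,0,0,0],[-0.2,-0.07,2.84,0,0,0]]

```text
time: 19.48
position: [0.4036, -0.3697, 0.2179]
tool_rot: [0.707, 0.707, -0.0, 0.001]
ft_force: [0.0, -0.3, -1.9]
grip_width: 0.0538
grip_force: 15.0
```

>>> move_arm:
  commands:
    - [[0,0,0,0,0,0],[0,0,0,0,0,0],[0,0,0,0,0,0],[0,0,-0.5,0,0,0],[0,0,-1.5,0,0,0],[0,0,-2.7,0,0,0],[0,0,-3.8,0,0,0]]
  claw: -1

```text
time: 20.35
position: [0.4032, -0.3694, 0.3707]
tool_rot: [0.707, 0.707, -0.0, 0.0]
ft_force: [0.1, -1.4, -0.5]
grip_width: 0.0871
grip_force: 0.0
```

```bash
python3 - <<'E'
from m import *
ims=[]
for n in("top","scene"):
    c=camera(n);W=cloud(c);np.savez(n+"1.npz",W=W,px=c["pixels"]);px=c["pixels"].astype(int)
    P=W[~np.isnan(W).any(-1)]
    k=P[(np.abs(P[:,0]-.612)<.06)&(np.abs(P[:,1]+.02)<.12)]
    a=k[(k[:,2]>.042)&(k[:,2]<.056)]
    print(n,rect(a),np.median(a[:,2]))
    # pad
    q=W[(np.abs(W[...,0]-.493)<.2)&(np.abs(W[...,1]-.293)<.12)&((px.max(2)-px.min(2))<45)&(px.sum(2)>250)&(W[...,2]<.014)]
    print("pad",rect(q),np.median(q[:,2]))
    ims.append(c["pixels"])
cv2.imwrite("pics/b.png",np.vstack([cv2.resize(ims[0][150:300,190:420],(460,300)),cv2.resize(ims[1][100:250,90:320],(460,300))]))
E
```

```text
top (array([609.4, -20.6]), array([175.1,  62.3]), 89.63, 1105) 0.0477764054746242
pad (array([493.9, 292.9]), array([243.8, 135.9]), 8.21, 3870) 0.008514062091556761
scene (array([610.9, -19.7]), array([176.5,  64.9]), 88.89, 1151) 0.045410793233375046
pad (array([493.9, 294.3]), array([250.7, 138.6]), 7.86, 3952) 0.007045548149294118
```

View pics/b.png

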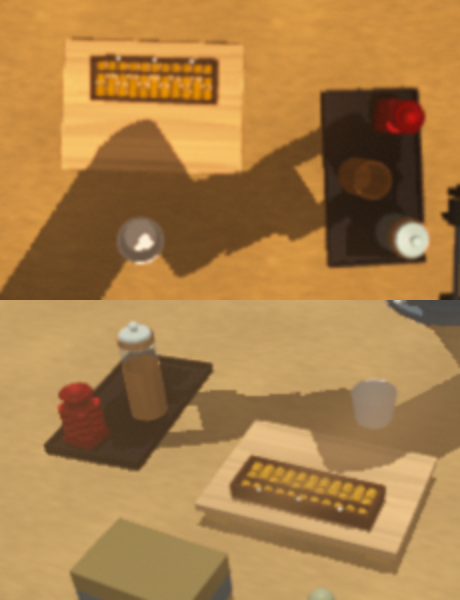

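The picture shows all three pieces standing upright inside the tray, clear of the rim, and the abacus undisturbed on the stand. Next is the abacus, gripped across its width at (0.6105, -0.020).

>>> move_arm:
  commands:
    - [[1.1,0.65,0,0,0,0],[2.3,1.36,0,0,0,0],[3.5,2.07,0,0,0,0],[4.7,2.78,0,0,0,0],[5.9,3.49,0,0,0,0],[7.1,4.2,0,0,0,0],[8.1,4.8,0,0,0,0],[8.73,5.17,0,0,0,0],[8.73,5.17,0,0,0,0],[8.73,5.17,0.6,0,0,0],[8.73,5.17,1.3,0,0,0],[8.73,5.17,2,0,0,0]]

```text
time: 21.95
position: [0.6094, -0.0215, 0.2879]
tool_rot: [0.707, 0.707, -0.001, -0.0]
ft_force: [0.4, 0.2, 0.4]
grip_width: 0.0873
grip_force: 0.0
```

>>> move_arm:
  commands:
    - [[0,0,0.7,0,0,0],[0,0,1.2,0,0,0],[0,0,1.6,0,0,0],[0,0,1.8,0,0,0],[0,0,1.85,0,0,0],[0,0,1.85,0,0,0],[0,0,1.85,0,0,0]]

```text
time: 22.82
position: [0.6105, -0.0203, 0.216]
tool_rot: [0.707, 0.707, 0.0, 0.001]
ft_force: [0.0, 0.3, 0.1]
grip_width: 0.087
grip_force: 0.0
```

>>> move_arm:
  commands:
    - [[0,0,0,0,0,0],[0,0,0,0,0,0],[0,0,0,0,0,0],[0,0,0,0,0,0],[0,0,0,0,0,0],[0,0,0,0,0,0]]
  claw: 1
  squeeze: 20

```text
time: 23.58
position: [0.6098, -0.0202, 0.2152]
tool_rot: [0.707, 0.707, -0.0, -0.001]
ft_force: [-2.4, -0.4, 3.0]
grip_width: 0.0618
grip_force: 20.0
```

>>> move_arm:
  commands:
    - [[0,0,-0.3,0,0,0],[0,0,-0.9,0,0,0],[0.4,-0.15,-1.6,0,0,0.06],[1.3,-0.48,-2,0,0,0.2],[2.3,-0.86,-2,0,0,0.36],[3.3,-1.23,-2,0,0,0.53],[4.3,-1.6,-2,0,0,0.7],[5.3,-1.97,-2,0,0,0.87],[6.2,-2.31,-2,0,0,1.04],[7,-2.61,-2,0,0,1.2],[7.6,-2.83,-2,0,0,1.34],[7.84,-2.92,-2,0,0,1.429]]

```text
time: 25.08
position: [0.4929, 0.295, 0.2956]
tool_rot: [0.998, 0.07, 0.001, -0.0]
ft_force: [-0.1, -0.1, -2.0]
grip_width: 0.0617
grip_force: 20.0
```

>>> move_arm:
  commands:
    - [[0,0,0,0,0,0],[0,0,0.5,0,0,0],[0,0,1.1,0,0,0],[0,0,1.7,0,0,0],[0,0,2.1,0,0,0],[0,0,2.4,0,0,0],[0,0,2.5,0,0,0],[0,0,2.53,0,0,0],[0,0,2.53,0,0,0]]

```text
time: 26.2
position: [0.4936, 0.2934, 0.1945]
tool_rot: [0.997, 0.071, 0.001, -0.0]
ft_force: [-0.5, 0.2, -2.0]
grip_width: 0.0618
grip_force: 20.0
```

>>> move_arm:
  commands:
    - [[0,0,0.02,0,0,0],[0,0,0.035,0,0,0],[0,0,0.035,0,0,0]]

```text
time: 26.58
position: [0.4935, 0.2934, 0.1932]
tool_rot: [0.997, 0.071, 0.0, -0.0]
ft_force: [-1.1, -0.5, 3.7]
grip_width: 0.062
grip_force: 20.0
```

>>> move_arm:
  commands:
    - [[0,0,0,0,0,0],[0,0,0,0,0,0],[0,0,0,0,0,0],[0,0,0,0,0,0],[0,0,-0.5,0,0,0],[0,0,-1.4,0,0,0],[0,0,-2.5,0,0,0],[0,0,-3.6,0,0,0],[0,0,-4.365,0,0,0]]
  claw: -1

```text
time: 27.7
position: [0.4934, 0.2933, 0.3693]
tool_rot: [0.997, 0.071, 0.001, -0.0]
ft_force: [0.0, 0.1, 0.1]
grip_width: 0.0871
grip_force: 0.0
```

>>> move_arm:
  commands:
    - [[-0.3,1,0,0,0,-0.1],[-0.7,2.4,0,0,0,-0.22],[-1.1,3.8,0,0,0,-0.35],[-1.5,5.2,0,0,0,-0.48],[-1.9,6.6,0,0,0,-0.61],[-2.3,8,0,0,0,-0.74],[-2.7,9.4,0,0,0,-0.87],[-3.1,10.8,0,0,0,-1],[-3.5,12.2,0,0,0,-1.13],[-3.9,13.6,0,0,0,-1.26],[-4.3,15,0,0,0,-1.38],[-4.58,16.09,0,0,0,-1.429]]

```text
time: 29.2
position: [0.4022, -0.3722, 0.3671]
tool_rot: [0.707, 0.707, -0.0, 0.0]
ft_force: [0.5, 0.4, 0.4]
grip_width: 0.0871
grip_force: 0.0
```

>>> move_arm:
  commands:
    - [[0,0,0,0,0,0],[0,0,0,0,0,0],[0,0,0,0,0,0]]

```text
time: 29.58
position: [0.403, -0.3681, 0.367]
tool_rot: [0.707, 0.708, 0.0, -0.001]
ft_force: [0.0, -0.4, 0.1]
grip_width: 0.0871
grip_force: 0.0
```

```bash
python3 - <<'E'
from m import *
print(get_obs()["position"],get_obs()["tool_rot"])
for n in("top","scene"):
    c=camera(n);W=cloud(c);np.savez(n+"2.npz",W=W,px=c["pixels"]);px=c["pixels"].astype(int)
    a=W[(np.abs(W[...,0]-.4938)<.13)&(np.abs(W[...,1]-.293)<.09)&(W[...,2]>.018)]
    print(n,rect(a),np.median(a[:,2]))
    cv2.imwrite(f"pics/{n}2.png",c["pixels"])
E
```

```text
[ 0.4030194  -0.36813     0.36697606] [ 7.06654782e-01  7.07558020e-01  2.30511021e-04 -7.84081266e-04]
top (array([495.8, 294.5]), array([177.2,  65.1]), 8.2, 1232) 0.024570810375147144
scene (array([496.2, 295.2]), array([178.9,  62.1]), 7.95, 1183) 0.023121873703421645
```

View pics/top2.png

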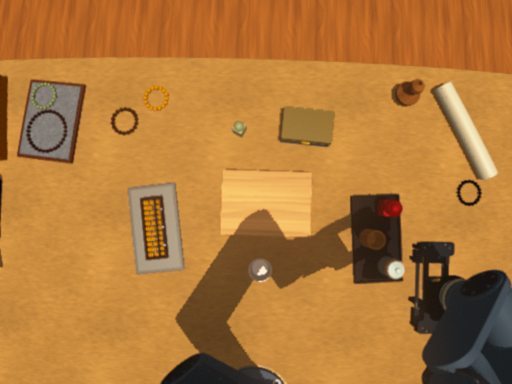

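Abacus measured at (0.496, 0.295), yaw 8.1°, within about 2 mm of the pad centre. Now the jar goes back.

>>> move_arm:
  commands:
    - [[0,0,0.7,0,0,0],[0,0,1.6,0,0,0],[0,0,2.4,0,0,0],[0,0,3.1,0,0,0],[0,0,3.5,0,0,0],[0,0,3.7,0,0,0],[0,0,3.75,0,0,0],[0,0,3.75,0,0,0],[0,0,3.75,0,0,0]]

```text
time: 30.8
position: [0.4031, -0.37, 0.2179]
tool_rot: [0.707, 0.707, -0.0, 0.001]
ft_force: [-0.4, 0.4, 0.0]
grip_width: 0.0869
grip_force: 0.0
```

>>> move_arm:
  commands:
    - [[0,0,0,0,0,0],[0,0,0,0,0,0],[0,0,0,0,0,0],[0,0,0,0,0,0],[0,0,0,0,0,0],[0,0,-0.4,0,0,0],[0,0,-1.1,0,0,0],[0,0,-1.9,0,0,0],[0,0,-2.6,0,0,0],[0.3,0.1,-2.84,0,0,0],[1.2,0.4,-2.84,0,0,0],[2.4,0.8,-2.84,0,0,0]]
  claw: 1
  squeeze: 15

```text
time: 32.3
position: [0.4349, -0.2726, 0.3307]
tool_rot: [0.708, 0.706, 0.0, -0.0]
ft_force: [0.1, 0.1, -1.4]
grip_width: 0.0537
grip_force: 15.0
```

>>> move_arm:
  commands:
    - [[1.2,0.4,0,0,0,0],[2.4,0.8,0,0,0,0],[3.6,1.21,0,0,0,0],[4.8,1.62,0,0,0,0],[6,2.02,0,0,0,0],[7,2.36,0,0,0,0],[7.7,2.6,0,0,0,0],[8.01,2.7,0,0,0,0],[8.01,2.7,0.5,0,0,0],[8.01,2.7,1.1,0,0,0],[8.01,2.7,1.7,0,0,0],[8.01,2.7,2,0,0,0]]

```text
time: 33.8
position: [0.5421, 0.0463, 0.2494]
tool_rot: [0.707, 0.707, -0.001, -0.001]
ft_force: [-0.1, -0.3, -0.9]
grip_width: 0.054
grip_force: 15.0
```

>>> move_arm:
  commands:
    - [[0,0,0.1,0,0,0],[0,0,0.16,0,0,0],[0,0,0.18,0,0,0],[0,0,0.18,0,0,0],[0,0,0.18,0,0,0]]

```text
time: 34.42
position: [0.5431, 0.0467, 0.244]
tool_rot: [0.707, 0.707, 0.0, 0.0]
ft_force: [0.4, 0.4, -1.9]
grip_width: 0.0537
grip_force: 15.0
```

>>> move_arm:
  commands:
    - [[0,0,0.02,0,0,0],[0,0,0.035,0,0,0],[0,0,0.035,0,0,0]]

```text
time: 34.8
position: [0.543, 0.0467, 0.2422]
tool_rot: [0.707, 0.707, -0.0, 0.0]
ft_force: [-1.0, 0.5, -0.8]
grip_width: 0.0535
grip_force: 15.0
```

>>> move_arm:
  commands:
    - [[0,0,0,0,0,0],[0,0,0,0,0,0],[0,0,0,0,0,0],[0,0,-0.5,0,0,0],[0,0,-1.5,0,0,0],[0,0,-2.5,0,0,0],[0,0,-3.1,0,0,0],[0,0,-3.1,0,0,0]]
  claw: -1

```text
time: 35.8
position: [0.5434, 0.0467, 0.3681]
tool_rot: [0.707, 0.707, 0.002, 0.002]
ft_force: [-0.1, 0.0, 0.0]
grip_width: 0.087
grip_force: 0.0
```

>>> move_arm:
  commands:
    - [[-1,-0.17,0,0,0,0],[-2.3,-0.39,0,0,0,0],[-3.7,-0.63,0,0,0,0],[-5.1,-0.86,0,0,0,0],[-6.5,-1.1,0,0,0,0],[-7.8,-1.32,0,0,0,0],[-8.7,-1.47,0,0,0,0],[-8.99,-1.52,0,0,0,0],[-8.99,-1.52,0,0,0,0],[-8.99,-1.52,0.7,0,0,0],[-8.99,-1.52,1.5,0,0,0],[-8.99,-1.52,2.4,0,0,0]]

```text
time: 37.3
position: [0.4826, -0.3107, 0.2695]
tool_rot: [0.706, 0.708, 0.0, -0.0]
ft_force: [-0.6, 0.5, 0.0]
grip_width: 0.0867
grip_force: 0.0
```

>>> move_arm:
  commands:
    - [[0,0,0.7,0,0,0],[0,0,1.1,0,0,0],[0,0,1.27,0,0,0],[0,0,1.31,0,0,0],[0,0,1.31,0,0,0],[0,0,1.31,0,0,0]]

```text
time: 38.05
position: [0.4824, -0.3132, 0.2186]
tool_rot: [0.707, 0.707, 0.0, 0.001]
ft_force: [0.8, 0.8, -0.1]
grip_width: 0.0869
grip_force: 0.0
```

>>> move_arm:
  commands:
    - [[0,0,0,0,0,0],[0,0,0,0,0,0],[0,0,0,0,0,0],[0,0,0,0,0,0],[0,0,0,0,0,0],[0,0,-0.4,0,0,0],[0,0,-1.1,0,0,0],[0,0,-1.9,0,0,0],[0,0,-2.5,0,0,0],[0.3,0.06,-2.64,0,0,0],[1.1,0.22,-2.64,0,0,0],[2.1,0.43,-2.64,0,0,0]]
  claw: 1
  squeeze: 15

```text
time: 39.55
position: [0.499, -0.2277, 0.323]
tool_rot: [0.708, 0.707, 0.0, -0.001]
ft_force: [0.5, 0.4, -0.0]
grip_width: 0.0511
grip_force: 15.0
```

>>> move_arm:
  commands:
    - [[1.1,0.23,0,0,0,0],[2.2,0.45,0,0,0,0],[3.3,0.67,0,0,0,0],[4.3,0.88,0,0,0,0],[5,1.02,0,0,0,0],[5.25,1.07,0,0,0,0],[5.25,1.07,0,0,0,0],[5.25,1.07,0.3,0,0,0],[5.25,1.07,0.9,0,0,0],[5.25,1.07,1.5,0,0,0],[5.25,1.07,1.8,0,0,0],[5.25,1.07,1.9,0,0,0]]

```text
time: 41.05
position: [0.5419, -0.0196, 0.2464]
tool_rot: [0.708, 0.707, -0.0, -0.001]
ft_force: [-0.2, 0.6, -1.0]
grip_width: 0.0512
grip_force: 15.0
```

>>> move_arm:
  commands:
    - [[0,0,0.05,0,0,0],[0,0,0.08,0,0,0],[0,0,0.08,0,0,0],[0,0,0.08,0,0,0]]

```text
time: 41.55
position: [0.5423, -0.0189, 0.2446]
tool_rot: [0.707, 0.707, 0.0, 0.0]
ft_force: [-0.9, 0.2, -1.9]
grip_width: 0.0511
grip_force: 15.0
```

>>> move_arm:
  commands:
    - [[0,0,0.02,0,0,0],[0,0,0.045,0,0,0],[0,0,0.045,0,0,0]]

```text
time: 41.92
position: [0.5422, -0.0189, 0.2427]
tool_rot: [0.707, 0.707, 0.0, 0.0]
ft_force: [-0.7, -0.6, 2.9]
grip_width: 0.051
grip_force: 15.0
```

>>> move_arm:
  commands:
    - [[0,0,0,0,0,0],[0,0,0,0,0,0],[0,0,0,0,0,0],[0,0,-0.5,0,0,0],[0,0,-1.5,0,0,0],[0,0,-2.5,0,0,0],[0,0,-3.1,0,0,0],[0,0,-3.1,0,0,0]]
  claw: -1

```text
time: 42.92
position: [0.5427, -0.019, 0.3682]
tool_rot: [0.707, 0.707, 0.001, 0.002]
ft_force: [0.4, -0.1, -0.1]
grip_width: 0.0872
grip_force: 0.0
```

>>> move_arm:
  commands:
    - [[-1,0.07,0,0,0,0.02],[-2.3,0.17,0,0,0,0.04],[-3.7,0.27,0,0,0,0.06],[-5.1,0.38,0,0,0,0.08],[-6.5,0.48,0,0,0,0.094],[-7.7,0.57,0,0,0,0.094],[-8.4,0.62,0,0,0,0.094],[-8.53,0.63,0,0,0,0.094],[-8.53,0.63,0,0,0,0.094],[-8.53,0.63,0.7,0,0,0.094],[-8.53,0.63,1.5,0,0,0.094],[-8.53,0.63,2.4,0,0,0.094]]

```text
time: 44.42
position: [0.5676, -0.3579, 0.2699]
tool_rot: [0.739, 0.674, 0.0, -0.0]
ft_force: [1.1, -0.5, 1.1]
grip_width: 0.087
grip_force: 0.0
```

>>> move_arm:
  commands:
    - [[0,0,0.7,0,0,0],[0,0,1.1,0,0,0],[0,0,1.27,0,0,0],[0,0,1.32,0,0,0],[0,0,1.32,0,0,0],[0,0,1.32,0,0,0]]

```text
time: 45.18
position: [0.5676, -0.3604, 0.2186]
tool_rot: [0.74, 0.673, 0.0, 0.001]
ft_force: [-0.1, -0.4, -0.1]
grip_width: 0.0866
grip_force: 0.0
```

>>> move_arm:
  commands:
    - [[0,0,0,0,0,0],[0,0,0,0,0,0],[0,0,0,0,0,0],[0,0,0,0,0,0],[0,0,0,0,0,0],[0,0,-0.4,0,0,0],[0,0,-1.1,0,0,0],[0,0,-1.9,0,0,0],[0,0,-2.5,0,0,0],[0.3,-0.06,-2.64,0,0,0],[1.1,-0.21,-2.64,0,0,0],[2.1,-0.4,-2.64,0,0,0]]
  claw: 1
  squeeze: 20

```text
time: 46.68
position: [0.5585, -0.2737, 0.3223]
tool_rot: [0.74, 0.673, -0.0, -0.001]
ft_force: [0.5, 0.5, -3.3]
grip_width: 0.0458
grip_force: 20.0
```

>>> move_arm:
  commands:
    - [[1,-0.19,0,0,0,0],[2,-0.37,0,0,0,0],[3,-0.56,0,0,0,0],[3.9,-0.72,0,0,0,0],[4.45,-0.83,0,0,0,0],[4.63,-0.86,0,0,0,0],[4.63,-0.86,0,0,0,0],[4.63,-0.86,0.3,0,0,0],[4.63,-0.86,0.9,0,0,0],[4.63,-0.86,1.5,0,0,0],[4.63,-0.86,1.8,0,0,0],[4.63,-0.86,1.9,0,0,0]]

```text
time: 48.18
position: [0.5424, -0.0881, 0.2461]
tool_rot: [0.74, 0.673, -0.0, -0.001]
ft_force: [0.0, -0.2, -2.6]
grip_width: 0.046
grip_force: 20.0
```

>>> move_arm:
  commands:
    - [[0,0,0.05,0,0,0],[0,0,0.08,0,0,0],[0,0,0.08,0,0,0],[0,0,0.08,0,0,0]]

```text
time: 48.68
position: [0.5426, -0.0873, 0.2444]
tool_rot: [0.739, 0.673, 0.0, 0.0]
ft_force: [-0.7, -0.2, -3.0]
grip_width: 0.0459
grip_force: 20.0
```

Lower the last 1.8 mm, release, rise and clear the view.

>>> move_arm:
  commands:
    - [[0,0,0.02,0,0,0],[0,0,0.045,0,0,0],[0,0,0.045,0,0,0]]

```text
time: 49.05
position: [0.5425, -0.0874, 0.2425]
tool_rot: [0.74, 0.673, 0.0, 0.0]
ft_force: [-1.4, 0.3, 0.8]
grip_width: 0.0458
grip_force: 20.0
```

>>> move_arm:
  commands:
    - [[0,0,0,0,0,0],[0,0,0,0,0,0],[0,0,0,0,0,0],[0,0,-0.5,0,0,0],[0,0,-1.5,0,0,0],[0,0,-2.5,0,0,0],[0,0,-3.5,0,0,0],[-1.2,0,-4,0,0,0],[-2.5,0,-4,0,0,0],[-3.8,0,-4,0,0,0],[-5,0,-4,0,0,0],[-6,0,-4,0,0,0]]
  claw: -1

```text
time: 50.55
position: [0.5194, -0.3282, 0.4021]
tool_rot: [0.74, 0.673, -0.0, 0.0]
ft_force: [1.3, 0.5, -0.0]
grip_width: 0.0872
grip_force: 0.0
```

>>> move_arm:
  commands:
    - [[0,0,0,0,0,0],[0,0,0,0,0,0],[0,0,0,0,0,0],[0,0,0,0,0,0]]

```text
time: 51.05
position: [0.5202, -0.3251, 0.4023]
tool_rot: [0.739, 0.674, 0.0, -0.0]
ft_force: [-0.2, 0.5, 0.2]
grip_width: 0.087
grip_force: 0.0
```

```bash
python3 - <<'E'
from m import *
ims=[]
for n in("top","scene"):
    c=camera(n);w1=cloud(c);ims.append(c["pixels"])
    for tag,w in(("before",np.load(n+"0.npz")["W"]),("after",w1)):
        P=w.reshape(-1,3);P=P[~np.isnan(P).any(1)]
        Q=P[(np.abs(P[:,0]-.543)<.045)&(np.abs(P[:,1]+.02)<.12)&(P[:,2]>.062)]
        print(n,tag,[np.round(np.r_[(k.min(0)+k.max(0))[:2]/2,k[:,2].max()]*1000,1).tolist() for y in(.0465,-.019,-.087) for k in[Q[np.abs(Q[:,1]-y)<.032]]])
        for nm,(x,y,r,h) in dict(cup=(.391,-.008,.05,.02),seal=(.7706,.06,.03,.02),box=(.7856,-.1213,.1,.05)).items():
            k=P[(np.hypot(P[:,0]-x,P[:,1]-y)<r)&(P[:,2]>h)]; print("  ",nm,len(k),np.round(k.mean(0)*1000,1) if len(k) else "")
cv2.imwrite("pics/e.png",np.hstack([cv2.resize(ims[0][150:300,120:320],(400,300)),cv2.resize(ims[1][100:280,150:430],(400,300))]))
E
```

```text
top before [[542.9, 46.0, 118.9], [542.2, -19.3, 112.0], [542.5, -87.0, 118.2]]
   cup 169 [385.1  -8.7  38.6]
   seal 150 [776.   60.8  56.8]
   box 1693 [ 790.1 -125.9   60.5]
top after [[545.2, 46.1, 119.5], [543.5, -19.2, 109.5], [545.2, -87.2, 119.0]]
   cup 197 [382.1  -4.6 108.5]
   seal 152 [776.   60.8  56.2]
   box 1696 [ 790.  -125.9   60.5]
scene before [[545.7, 47.5, 116.8], [543.3, -18.0, 106.9], [543.9, -87.7, 114.7]]
   cup 314 [390.8  -8.1  33.6]
   seal 384 [788.3  65.2  47.9]
   box 2242 [ 795.1 -121.3   57.8]
scene after [[549.3, 47.4, 117.3], [545.1, -18.1, 106.1], [545.7, -86.9, 114.8]]
   cup 318 [390.9  -7.9  33.4]
   seal 386 [788.1  65.2  47.9]
   box 2236 [ 795.1 -121.3   57.9]
```

View pics/e.png

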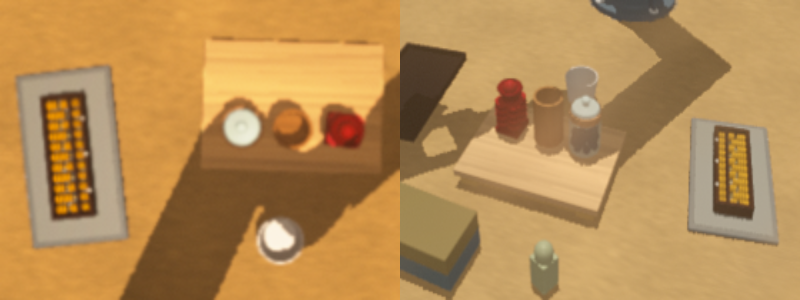

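The final picture shows all three pieces upright in their old places, within about 2–3 mm, which is roughly the camera's calibration error. The abacus is face up and lengthwise in the middle of the pad. The cup, seal and box have not moved, so I'm handing in.

```bash
python3 -c "from rig import *; print(hand_in())"
```

```text
the job is handed in; nothing more can be done
None
```

The job is handed in, at about 51 s of the 134 s allowed: the abacus lies face up and lengthwise within about 2 mm of the pad's middle, the jar, pot and ornament are back upright within about 2–4 mm of where they stood (all slightly away from the robot), and the teacup, seal and gift box have not moved.

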